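# Push a seized lock cylinder out of its housing

### The job

Free the seized brass cylinder from the sloping chrome housing: take the square key from its stand, fit it in the recessed square socket beside the access hole and turn it anticlockwise to its stop so that the red tongue swings clear, then use the same key through the round access hole to push the cylinder out from behind into the clear catch cup. Put the key back in its stand, hanging upright by its handle, and leave the other things on the counter as they are.

Things in the scene. Friction and masses are not known exactly. Their poses are not given: they have to be found in the camera images.
- key: Loose square key, 145 mm long, 0.2 kg. Origin at its tip's centre, z from tip to handle. Steel shank 14 x 14 mm, z = 9 to 95 mm, flats facing x and y; tip tapers to 9 mm across at z = 0. Orange handle 30 x 30 mm, z = 95 to 145 mm, faces square to x and y: grip it across either pair. Starts upright in the stand, the handle's shoulder resting on the stand's top, at any yaw.
- stand_hole0 (a point): Centre of the mouth of the round 24 mm hole down through the key stand, at its top, 100 mm above the counter. The stand is a fixed grey block 70 x 70 x 100 mm, on the left or the right. The key hangs in the hole by its handle's shoulder (tip 95 mm below the mouth, any yaw).
- jig: Fixed blue jig. Origin on the counter; x points horizontally the way the cylinder comes out (away from the robot, within about 25 degrees), z up. Base from x = -96 to 130 mm, y = -63 to 93 mm. The chrome housing sits between cheeks, 134 mm over all (y = -52 to 82 mm); nothing is higher than 210 mm.
- access_hole (a point): Centre of the round 26 mm access hole, at the outer surface of the housing's upper (rear) face, 191 mm above the counter. z points out of the hole, up and back to the robot, tilted 30 degrees from vertical; y is the jig's y. Push along -z. The plate is 8 mm thick; behind it a bore 34 mm wide runs to the exit, 76 mm below this point along -z.
- socket (a point): Centre of the mouth of the square socket in the latch's brass rotor, 48 mm along +y from the access hole and 9 mm below that same face, inside a round 34 mm opening. The socket is 16.5 mm square (sides along this point's x and y), 27 mm deep; z points out of it, parallel to the access hole's z. Turns with the latch.
- latch (a joint): Angle of the latch, rad: 0 = red tongue across the cylinder's exit, 1.25 = its stop, tongue fully clear. Starts between 0 and 0.2. Grows anticlockwise seen looking into the socket from outside (positive turn about the socket's z). Stiff (0.12 N m), stays where it is left; the key has about 0.2 rad of play either way in the socket.
- plug_mid (a point): Middle of the seized brass cylinder, 34 mm in diameter, 60 mm long, about 0.28 kg, axis along this point's z. Starts in the bore, its rear end 9 mm below the access hole's mouth. A spring shoe grips it: about 6 to 18 N moves it. With its rear end some 36 mm below the mouth it is let go and slides out by its own weight (pushing to 50 mm makes sure).
- cup_floor (a point): Centre of the inner floor of the clear acrylic catch cup on the jig, below the housing's lower face: inside 110 mm (jig x) by 100 mm (jig y), walls 55 mm above this floor, with aluminium funnel flares on three sides. Axes as the jig's.
- oil_bottle: Blue bottle, loose, 52 mm in diameter, 155 mm high, standing close to the key stand, its axis 64 to 70 mm from the stand's hole. Origin under its centre. To be left alone.
- spray_can: Spray can, loose, 52 mm in diameter, 130 mm high, standing beside the jig. Origin under its centre. To be left alone.
- mallet: Small yellow mallet, loose, about 200 mm long, lying between the robot and the jig. Origin at its underside; under 60 mm high. To be left alone.
- lock_body: Chrome mortise lock body, loose, 190 x 110 x 24 mm, lying flat. Origin under its centre. To be left alone.
- blank0: Copper-toned key blank, loose, 84 mm long, 4 mm thick, lying flat. To be left alone.
- blank1: Another such key blank. To be left alone.
- blank2: A third such key blank. To be left alone.
- carousel: Fixed key display on a post, 100 mm in diameter, 200 mm high, in the place on the left or right not taken by the key stand. Origin under its centre.
There are look-alikes about, which are no part of the job. Leave any green look-alike of the key alone. Leave any brown look-alike of the part that bears stand_hole0 alone.

How it is judged:
By the outcome, as a careful person would: the job done as asked, in the order asked, and still so for the second after the job is handed in, with the robot touching nothing.
It also fails if it takes over 72 s, if anything falls off the work surface, if the arm or the gripper's body presses on something with over 40 N, if the wrist force passes 120 N, or if a joint passes its speed limit or range.

### The arm

A 6-joint arm with a two-finger parallel gripper is mounted at the origin on the work surface. World frame = base frame: x ahead of the robot, y to its left, z up, the work surface at z = 0. Lengths are in m, angles in degrees, forces in N, time in s.
With the tool pointing down it reaches from about 0.35 to 0.875 m from the base axis. Payload 4.2 kg.
Tool frame: the origin (TCP) lies between the finger pads; the fingertips stand 19 mm ahead of it and the grasp point (between the pads) is the TCP; z points along the fingers, y is the line along which they close (so a half turn about z gives the same grasp; the last joint's range is limited). The gripper opens to 87 mm and grips with 3 to 60 N. Pads are 19 mm wide; open, the fingers measure 117 mm over their backs; the gripper's body (75 mm by 190 mm) begins 51 mm behind the grasp point.
Start: joints at [89.989, 22.042, 0.453, 0, -68.411, -14.817], TCP at [0.16, 0.604, 0.242] pointing down, gripper open.
Joint ranges: [-179.83, 179.83], [-69.29, 118.12], [-61.27, 80.66], [-181.25, 117.63], [-171.15, -9.14], [-177.46, 177.46]. Speed limits (degrees/s): [159.86, 159.86, 180, 180, 180, 180].

### API

Orientations are given as a 3x3 rotation matrix whose columns are the frame's x, y, z axes.
In Python, from station import r gives the robot as it stands.
- The arm moves only by the tool drive_tool, never from a script. Its argument "steps" is one flat list of numbers, 7 for each row, row after row: the turn, a rotation vector about the tool's x, y, z in rad, then the shift along the tool's x, y, z in m, then the opening, from 0 (shut) to 1 (fully open). A call has 1 to 10 rows; each row shifts and turns the commanded pose from where the row before left it, along the tool's axes as they then stand; what a row does not reach is not made up. A row lasts 1/12 s, in which the tool goes at most 41.7 mm and 7.16 degrees, less where a joint would pass 70% of its speed; a pose out of reach is approached as far as the arm can. A call is refused whole if a number of a shift passes 0.0417 or a number of a turn 0.125, either way. A call with a gripper value outside its range is refused whole. The fingers move at their own pace and stop on an object; the grip force is fixed at half the most. Time passes only in rows, so rows that do not move let the fingers close. It gives the time, the measured TCP pose, the force, the opening and the grip force at its end, in the units of the state.
- r.sense(): the state, without advancing time (a new reading comes with each control period).
- r.capture(name): name is "scene" or "top" or "wrist"; returns the picture (400x640x3 uint8, blue, green, red); there is no depth.
- r.camera_params(name): a dict with "camera_matrix" (3x3 intrinsics, pixels), "extrinsics" (4x4, takes a point from world to camera coordinates). Camera axes: x right, y down, z forward; pixel columns grow to the right and rows downward; lengths in m; the calibration is good to about 2 mm. A picture is of the moment at which its call begins: read the wrist's pose just before it. camera_params takes no time and is no camera call; for the wrist camera it gives the pose at the moment of the call.
- r.finish_job(): hands the job in; it is judged then, once.
The state is a dict: "time_s": time; "joints": joint angles; "joint_velocities": joint speeds; "effort": joint torques, N m; "tcp_pos": TCP position; "ee_rot": TCP orientation; "wrist_force": force on the tool from outside, world axes, zero at the start; "moment": the same for the moment, N m; "gripper_width": opening from 0.0 (shut) to 1.0 (fully open); "gripper_force": force on a finger pad.
Only numpy, scipy, OpenCV 4.12 (cv2) and the standard library are available. Lean on these libraries where they do the work, as an engineer would, in place of code of your own. Each camera call takes 0.05 s, during which the arm holds its last target. There are 200 camera calls.

## Working session

There is one attempt and no reset: what is moved stays moved. The work goes in short steps, Python scripts to look and compute and a tool call to move; the robot and the scene stay as the last step left them, time stands still between calls to the robot, and variables do not carry over. Pictures are saved under pics/ and viewed, at most 10 in all, crops included, and the job is handed in when it is done.

Besides the shell and the picture viewer there is one more tool, called after ">>>" as name(argument=value, ...) on one line, values as JSON. drive_tool: Moves the arm, as the interface text tells. Its arguments: {"type":"object","properties":{"steps":{"type":"array"}},"required":["steps"]}

```bash
mkdir -p pics; ls
cat > h.py <<'E'
import numpy as np,cv2
from station import r
def cam(n):
    p=r.camera_params(n);return np.array(p["camera_matrix"]),np.array(p["extrinsics"])
def ray(n,uv,P=None):
    K,E=P or cam(n);R,t=E[:3,:3],E[:3,3]
    d=R.T@np.linalg.inv(K)@np.array([uv[0],uv[1],1.]);return -R.T@t,d/np.linalg.norm(d)
def onz(n,uv,z,P=None):
    o,d=ray(n,uv,P);return o+d*(z-o[2])/d[2]
def proj(n,X,P=None):
    K,E=P or cam(n);c=E[:3,:3]@np.array(X)+E[:3,3];q=K@c;return q[:2]/q[2]
def tri(rays):
    A=0;b=0
    for o,d in rays:
        M=np.eye(3)-np.outer(d,d);A=A+M;b=b+M@o
    X=np.linalg.solve(A,b);return X,[np.linalg.norm((np.eye(3)-np.outer(d,d))@(X-o)) for o,d in rays]
E
python3 - <<'E'
from h import *
np.set_printoptions(precision=3,suppress=True)
for n in ["scene","top","wrist"]:
    cv2.imwrite(f"pics/{n}0.png",r.capture(n)); K,E=cam(n); print(n,K[0,0],K[:2,2],-E[:3,:3].T@E[:3,3],E[2,:3])
s=r.sense();print(s)
E
```

```text
pics
scene 439.82630950149843 [320.762 194.976] [ 1.311 -0.471  0.666] [-0.725  0.438 -0.531]
top 392.9135855187347 [322.426 201.764] [ 0.374 -0.049  1.275] [ 0.147  0.022 -0.989]
wrist 304.2303993894183 [316.926 200.253] [0.237 0.585 0.384] [-0.281  0.072 -0.957]
{'time_s': 0.15, 'joints': array([ 89.99 ,  22.082,   0.399,  -0.021, -68.414, -14.818]), 'joint_velocities': array([-0.037, -0.155,  0.232,  0.078,  0.036, -0.069]), 'effort': array([  0.002, -39.105,  18.759,   4.222,   0.012,  -0.   ]), 'tcp_pos': array([0.16 , 0.604, 0.241]), 'ee_rot': array([[ 0.967, -0.256, -0.   ],
       [-0.256, -0.967, -0.002],
       [ 0.   ,  0.002, -1.   ]]), 'wrist_force': array([-0.429, -0.362, -0.985]), 'moment': array([ 0.006, -0.001, -0.037]), 'gripper_force': 0.0, 'gripper_width': 1.001550175130099}
```

View pics/scene0.png

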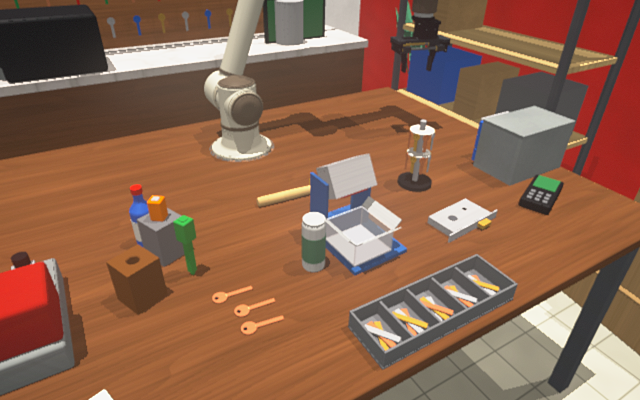

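View pics/top0.png

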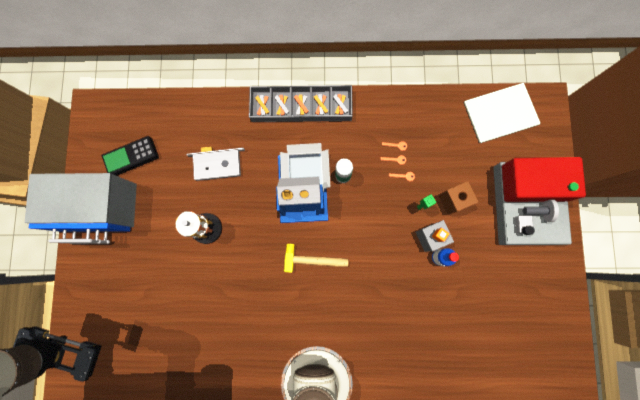

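The top view shows the orange key in the grey stand at (441,235) and the blue bottle at (447,258). The green look-alike is at (429,201) and the brown stand at (461,197). The jig's two holes are at about (288,195) and (306,194). I choose the orange key in the grey stand and check it in a close crop.

Run:
```python
from h import *
np.set_printoptions(precision=4,suppress=True)
t=cv2.imread("pics/top0.png");s=cv2.imread("pics/scene0.png")
a=cv2.resize(t[140:230,265:365],(400,360),interpolation=3);b=cv2.resize(t[180:270,400:500],(400,360),interpolation=3)
cv2.imwrite("pics/crop0.png",np.hstack([a,b]))
h=cv2.cvtColor(t,cv2.COLOR_BGR2HSV)
m=cv2.inRange(h,(5,150,120),(20,255,255));m[:225]=0;m[250:]=0;m[:,:425]=0;m[:,456:]=0
ys,xs=np.nonzero(m);print(len(xs),xs.mean(),ys.mean(),xs.min(),xs.max(),ys.min(),ys.max())
print("key",onz("top",(xs.mean(),ys.mean()),.15), cv2.minAreaRect(np.c_[xs,ys].astype(np.float32)))
hs=cv2.cvtColor(s,cv2.COLOR_BGR2HSV)
m=cv2.inRange(hs,(5,150,120),(20,255,255));m[:190]=0;m[225:]=0;m[:,:140]=0;m[:,175:]=0
ys,xs=np.nonzero(m);print(len(xs),xs.mean(),ys.mean())
print(onz("scene",(xs.mean(),ys.mean()),.125))
for uv in [(288,195),(306,194)]: print(onz("top",uv,.191))
m=cv2.inRange(h,(100,150,80),(125,255,255));m[:140]=0;m[225:]=0;m[:,:265]=0;m[:,335:]=0
ys,xs=np.nonzero(m);print("blue",xs.min(),xs.max(),ys.max())
```

```text
193 447.00518134715026 235.04663212435233 425 455 225 249
key [ 0.4432 -0.3778  0.15  ] ((440.0, 237.0), (24.0, 30.0), 90.0)
698 159.53008595988538 202.8753581661891
[ 0.4276 -0.3562  0.125 ]
[0.5548 0.071  0.191 ]
[0.5572 0.0205 0.191 ]
blue 277 327 222
```

View pics/crop0.png

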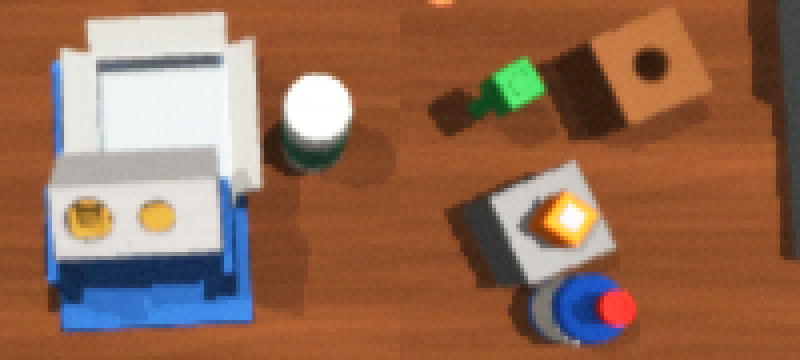

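The crop shows the orange key handle at top-image pixel (442,235), standing as a diamond in the grey stand. The bottle is just below it in the picture, and the green key and brown stand are separate. The housing has the square socket on the left at (288,195) and the round access hole on the right at (306,194). I'm heading to a point above the key.

>>> drive_tool(steps=[0, 0, 0, 0.02, 0.02, -0.03, 1, 0, 0, 0, 0.025, 0.025, -0.02, 1, 0, 0, 0, 0.027, 0.027, -0.01, 1, 0, 0, 0, 0.027, 0.027, -0.01, 1, 0, 0, 0, 0.027, 0.027, -0.01, 1, 0, 0, 0, 0.028, 0.028, 0, 1, 0, 0, 0, 0.028, 0.028, 0, 1, 0, 0, 0, 0.028, 0.028, 0, 1, 0, 0, 0, 0.028, 0.028, 0, 1, 0, 0, 0, 0.028, 0.028, 0, 1])

```text
time_s: 0.98
tcp_pos: [0.3493, 0.2769, 0.3216]
ee_rot: [[0.967, -0.255, 0.0], [-0.255, -0.967, 0.0], [-0.0, -0.0, -1.0]]
wrist_force: [0.1, -0.4, -0.2]
gripper_width: 1.001
gripper_force: 0.0
```

>>> drive_tool(steps=[0, 0, 0, 0.028, 0.028, 0, 1, 0, 0, 0, 0.028, 0.028, 0, 1, 0, 0, 0, 0.028, 0.028, 0, 1, 0, 0, 0, 0.02, 0.02, 0, 1, 0, 0, 0, 0.011, 0.038, 0, 1, 0, 0, 0, 0.011, 0.038, 0, 1, 0, 0, 0, 0.011, 0.038, 0, 1, 0, 0, 0, 0.011, 0.038, 0, 1, 0, 0, 0, 0.011, 0.038, 0, 1, 0, 0, 0, 0.011, 0.038, 0, 1])

```text
time_s: 1.82
tcp_pos: [0.4277, -0.0874, 0.3216]
ee_rot: [[0.967, -0.256, 0.0], [-0.256, -0.967, 0.0], [0.0, -0.0, -1.0]]
wrist_force: [2.3, 1.1, -0.0]
gripper_width: 0.999
gripper_force: 0.0
```

>>> drive_tool(steps=[0, 0, 0, 0.011, 0.038, 0, 1, 0, 0, 0, 0.011, 0.038, 0, 1, 0, 0, 0, 0.011, 0.038, 0, 1, 0, 0, 0, 0.011, 0.038, 0, 1, 0, 0, 0, 0.011, 0.038, 0, 1, 0, 0, 0, 0.011, 0.038, 0, 1, 0, 0, 0, 0.01, 0.034, 0, 1, 0, 0, 0, 0, 0, 0, 1, 0, 0, 0, 0, 0, 0, 1])

```text
time_s: 2.57
tcp_pos: [0.4342, -0.3597, 0.3201]
ee_rot: [[0.966, -0.259, -0.002], [-0.259, -0.966, 0.001], [-0.002, -0.001, -1.0]]
wrist_force: [0.1, 1.0, 0.5]
gripper_width: 1.0
gripper_force: 0.0
```

Run:
```python
from h import *
np.set_printoptions(precision=4,suppress=True)
s=r.sense();P=cam("wrist");w=r.capture("wrist");cv2.imwrite("pics/w1.png",w)
print(s["time_s"],s["tcp_pos"],s["joints"])
h=cv2.cvtColor(w,cv2.COLOR_BGR2HSV);m=cv2.inRange(h,(5,150,120),(20,255,255))
n,l,st,c=cv2.connectedComponentsWithStats(m)
for i in range(1,n):
    if st[i,4]>150: print(st[i],c[i],onz("wrist",c[i],.15,P))
print(proj("wrist",(.435,-.36,.15),P))
np.savez("w1.npz",K=P[0],E=P[1])
```

```text
2.5667 [ 0.4342 -0.3597  0.3201] [-23.1902  13.5397  -0.4751  -0.0195 -76.1292  98.165 ]
[     0      0    640    275 105316] [321.2124 143.8418] [ 0.4755 -0.3743  0.15  ]
[348  27  28  30 259] [362.1699  41.1583] [ 0.5568 -0.4351  0.15  ]
[302 152  34  39 526] [318.8764 170.4373] [ 0.4496 -0.3649  0.15  ]
[236 181  59  21 281] [264.3096 191.1851] [ 0.443  -0.3029  0.15  ]
[139 263  27  52 566] [149.2067 287.4435] [ 0.3661 -0.1354  0.15  ]
[468 264  28  51 571] [484.3608 288.6567] [ 0.2619 -0.5171  0.15  ]
[  197   303   403    44 11349] [358.7506 327.4075] [ 0.2468 -0.3617  0.15  ]
[317.9438 184.7213]
```

View pics/w1.png

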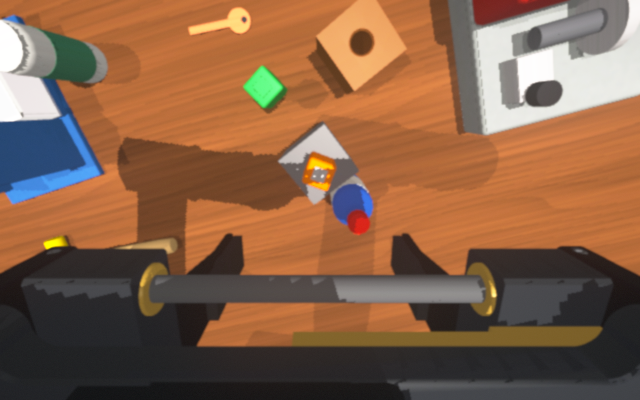

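The wrist view shows the orange key in the grey stand at (319,170), with the bottle below it to the right at (352,205). I'll zoom in for the yaw and the top face.

Run:
```python
from h import *
w=cv2.imread("pics/w1.png");cv2.imwrite("pics/w1c.png",cv2.resize(w[145:200,280:360],(800,550),interpolation=cv2.INTER_CUBIC))
```

```text
(no output)
```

View pics/w1c.png

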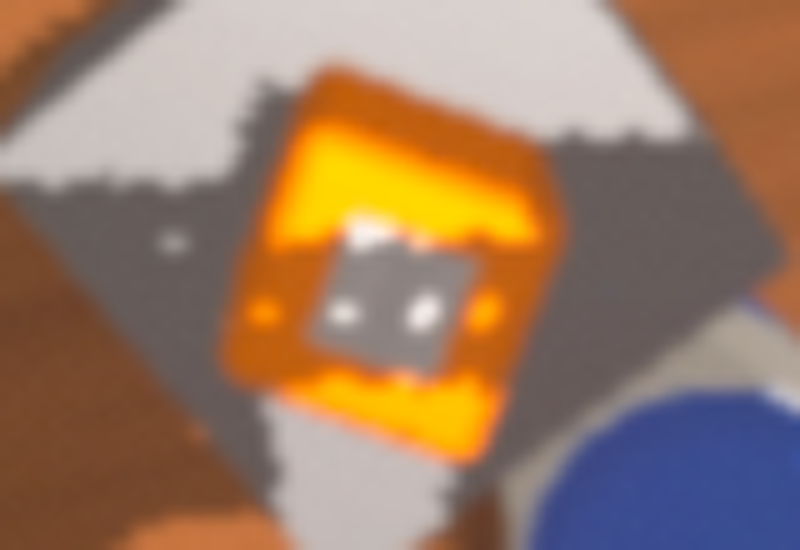

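The crop shows the handle's top face with corners at crop pixels (315,125), (545,200), (475,460) and (225,372). Its centre is at about (319,174) in the full image. The bottle is to the lower right.

Run:
```python
from h import *
np.set_printoptions(precision=4,suppress=True)
z=np.load("w1.npz");P=(z["K"],z["E"])
c=[onz("w",(280+a/10-.45,145+b/10-.45),.15,P) for a,b in [(315,125),(545,200),(475,460),(225,372)]]
for i in range(4):
    d=c[(i+1)%4]-c[i];print(c[i],np.linalg.norm(d),np.degrees(np.arctan2(d[1],d[0]))%90)
m=sum(c)/4;print(m)
print(tri([ray("w",(318.9,173.8),P),ray("top",(442,235))]))
t=cv2.imread("pics/top0.png")
print("bottle",onz("w",(358,222),.15,P))
R=r.sense()["ee_rot"];print("tool shift",R.T@(np.r_[m[:2],.125]-r.sense()["tcp_pos"]))
```

```text
[ 0.4652 -0.3607  0.15  ] 0.025094238361979552 56.82538059659748
[ 0.4515 -0.3817  0.15  ] 0.028836873080715482 60.90628535794977
[ 0.4263 -0.3677  0.15  ] 0.02820041285981598 54.9911888109452
[ 0.4425 -0.3446  0.15  ] 0.02788052900342403 54.68856377370164
[ 0.4464 -0.3637  0.15  ]
(array([ 0.4444, -0.3644,  0.1454]), [np.float64(0.0009473417420374229), np.float64(0.0009473417420374393)])
bottle [ 0.3828 -0.3916  0.15  ]
tool shift [0.0133 0.0019 0.1956]
```

>>> drive_tool(steps=[0, 0, 0.118, 0.0125, 0.002, 0, 1, 0, 0, 0.118, 0, 0, 0, 1, 0, 0, 0.118, 0, 0, 0, 1, 0, 0, 0.118, 0, 0, 0, 1, 0, 0, 0.118, 0, 0, 0, 1, 0, 0, 0.118, 0, 0, 0, 1, 0, 0, 0.118, 0, 0, 0, 1, 0, 0, 0.118, 0, 0, 0, 1, 0, 0, 0.118, 0, 0, 0, 1, 0, 0, 0.118, 0, 0, 0, 1])

```text
time_s: 3.45
tcp_pos: [0.4465, -0.3617, 0.322]
ee_rot: [[0.128, -0.992, 0.001], [-0.992, -0.128, 0.0], [0.0, -0.001, -1.0]]
wrist_force: [0.3, 0.2, 0.1]
gripper_width: 1.0
gripper_force: 0.0
```

>>> drive_tool(steps=[0, 0, 0.118, 0, 0, 0.01, 1, 0, 0, 0.118, 0, 0, 0.01, 1, 0, 0, 0.118, 0, 0, 0.01, 1, 0, 0, 0.118, 0, 0, 0.01, 1, 0, 0, 0.118, 0, 0, 0.01, 1, 0, 0, 0.118, 0, 0, 0.01, 1, 0, 0, 0, 0, 0, 0, 1, 0, 0, 0, 0, 0, 0, 1])

```text
time_s: 4.12
tcp_pos: [0.4464, -0.3622, 0.2617]
ee_rot: [[-0.541, -0.841, -0.001], [-0.841, 0.541, 0.0], [0.0, 0.001, -1.0]]
wrist_force: [0.0, 0.2, 1.0]
gripper_width: 1.001
gripper_force: 0.0
```

Run:
```python
from h import *
np.set_printoptions(precision=4,suppress=True)
s=r.sense();P=cam("wrist");w=r.capture("wrist");cv2.imwrite("pics/w2.png",w)
print(s["time_s"],s["tcp_pos"],s["joints"],s["ee_rot"][:,0])
u=proj("wrist",(.4455,-.364,.15),P);print(u)
x,y=[int(v) for v in u];cv2.imwrite("pics/w2c.png",cv2.resize(w[max(y-40,0):y+40,x-50:x+50],None,fx=8,fy=8,interpolation=cv2.INTER_CUBIC)[:600])
np.savez("w2.npz",K=P[0],E=P[1]);print(x-50,y-40)
```

```text
4.1167 [ 0.4464 -0.3622  0.2617] [-22.9114  16.3909  -4.9313   0.0021 -68.7087  -9.8133] [-0.5406 -0.8413  0.0001]
[315.4454 200.2354]
265 160
```

View pics/w2c.png

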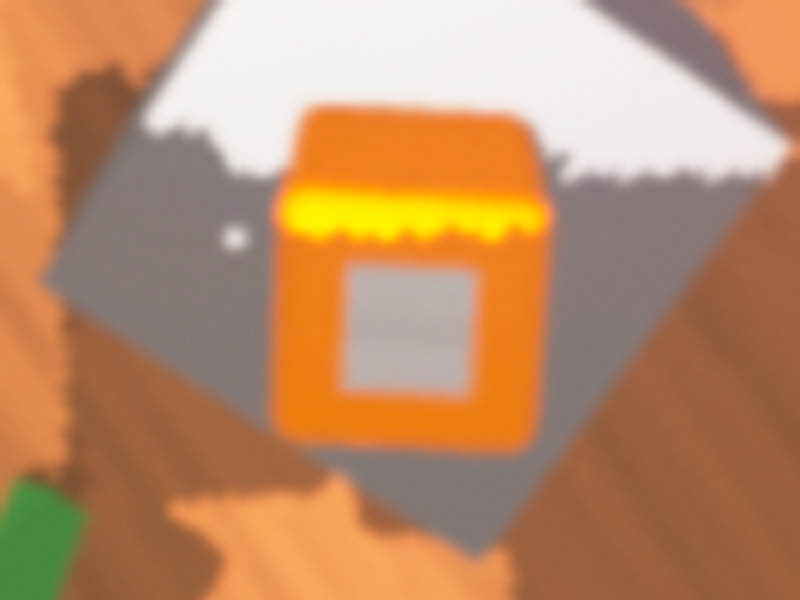

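The top face is centred at (316,199.5), within 1 px of the prediction, and the yaw is off by only about 2°. I go down and grip.

Run:
```python
from h import *
np.set_printoptions(precision=4,suppress=True)
z=np.load("w2.npz");P=(z["K"],z["E"])
m=onz("w",(315.9,199.5),.15,P);s=r.sense();print(m,s["ee_rot"].T@(np.r_[m[:2],.127]-s["tcp_pos"]))
```

```text
[ 0.4448 -0.3643  0.15  ] [0.0025 0.0008 0.1354]
```

>>> drive_tool(steps=[0, 0, 0.017, 0.0025, 0.001, 0.03, 1, 0, 0, 0.018, 0, 0, 0.03, 1, 0, 0, 0, 0, 0, 0.03, 1, 0, 0, 0, 0, 0, 0.025, 1, 0, 0, 0, 0, 0, 0.02, 1, 0, 0, 0, 0, 0, 0, 0.4, 0, 0, 0, 0, 0, 0, 0, 0, 0, 0, 0, 0, 0, 0, 0, 0, 0, 0, 0, 0, 0, 0, 0, 0, 0, 0, 0, 0])

```text
time_s: 5.0
tcp_pos: [0.4451, -0.3653, 0.1285]
ee_rot: [[-0.573, -0.819, 0.003], [-0.819, 0.573, -0.002], [-0.001, -0.004, -1.0]]
wrist_force: [-0.6, -0.2, 0.1]
gripper_width: 0.705
gripper_force: 0.0
```

>>> drive_tool(steps=[0, 0, 0, 0, 0, 0, 0, 0, 0, 0, 0, 0, 0, 0, 0, 0, 0, 0, 0, 0, 0, 0, 0, 0, 0, 0, 0, 0])

```text
time_s: 5.33
tcp_pos: [0.4442, -0.3649, 0.1268]
ee_rot: [[-0.574, -0.819, 0.0], [-0.819, 0.574, -0.0], [-0.0, -0.0, -1.0]]
wrist_force: [0.2, -0.6, 0.1]
gripper_width: 0.405
gripper_force: 0.0
```

>>> drive_tool(steps=[0, 0, 0, 0, 0, 0, 0, 0, 0, 0, 0, 0, 0, 0, 0, 0, 0, 0, 0, 0, 0, 0, 0, 0, 0, 0, 0, 0])

```text
time_s: 5.67
tcp_pos: [0.4445, -0.3651, 0.1268]
ee_rot: [[-0.574, -0.819, 0.001], [-0.819, 0.574, -0.0], [0.0, -0.001, -1.0]]
wrist_force: [0.9, 0.7, 0.9]
gripper_width: 0.343
gripper_force: 30.0
```

>>> drive_tool(steps=[0, 0, 0, 0, 0, -0.02, 0, 0, 0, 0, 0, 0, -0.03, 0, 0, 0, 0, 0, 0, -0.04, 0, 0, 0, 0, 0, 0, -0.04, 0, 0, 0, 0, 0, 0, -0.04, 0, 0, 0, 0, 0, 0, -0.04, 0, 0, 0, 0, 0, 0, -0.02, 0])

```text
time_s: 6.25
tcp_pos: [0.4445, -0.3655, 0.3618]
ee_rot: [[-0.574, -0.819, 0.005], [-0.819, 0.573, -0.004], [0.0, -0.007, -1.0]]
wrist_force: [0.8, -0.2, -1.4]
gripper_width: 0.34
gripper_force: 30.0
```

>>> drive_tool(steps=[0, 0, 0, -0.031, 0.0247, 0, 0, 0, 0, 0, -0.031, 0.0247, 0, 0, 0, 0, 0, -0.031, 0.0247, 0, 0, 0, 0, 0, -0.031, 0.0247, 0, 0, 0, 0, 0, -0.031, 0.0247, 0, 0, 0, 0, 0, -0.031, 0.0247, 0, 0, 0, 0, 0, -0.031, 0.0247, 0, 0, 0, 0, 0, -0.031, 0.0247, 0, 0, 0, 0, 0, -0.031, 0.0247, 0, 0, 0, 0, 0, -0.031, 0.0247, 0, 0])

```text
time_s: 7.08
tcp_pos: [0.4182, 0.0323, 0.3559]
ee_rot: [[-0.574, -0.819, -0.002], [-0.819, 0.574, 0.0], [0.001, 0.001, -1.0]]
wrist_force: [0.2, 0.2, -2.0]
gripper_width: 0.341
gripper_force: 30.0
```

>>> drive_tool(steps=[0, 0, -0.11, 0, 0, 0, 0, 0, 0, -0.11, 0, 0, 0, 0, 0, 0, -0.11, 0, 0, 0, 0, 0, 0, -0.11, 0, 0, 0, 0, 0, 0, -0.11, 0, 0, 0, 0, 0, 0, -0.11, 0, 0, 0, 0, 0, 0, 0, 0, 0, 0, 0, 0, 0, 0, 0, 0, 0, 0])

```text
time_s: 7.75
tcp_pos: [0.4191, 0.0306, 0.3559]
ee_rot: [[0.046, -0.999, -0.002], [-0.999, -0.046, -0.0], [0.0, 0.002, -1.0]]
wrist_force: [-0.4, -0.2, -2.2]
gripper_width: 0.346
gripper_force: 30.0
```

Run:
```python
from h import *
np.set_printoptions(precision=4,suppress=True)
s=r.sense();P=cam("wrist");w=r.capture("wrist");cv2.imwrite("pics/w3.png",w)
print(s["time_s"],s["tcp_pos"],s["joints"],s["ee_rot"])
np.savez("w3.npz",K=P[0],E=P[1])
for X in [(.555,.071,.185),(.557,.02,.191),s["tcp_pos"]+s["ee_rot"][:,2]*.122]:print(proj("w",X,P))
```

```text
7.75 [0.4191 0.0306 0.3559] [ 26.5032  -2.496  -13.6384  -0.0351 -78.9505 -23.8588] [[ 0.046  -0.9989 -0.0017]
 [-0.9989 -0.046  -0.0002]
 [ 0.0001  0.0017 -1.    ]]
[190.5344 215.8322]
[182.5643 170.9902]
[316.4006 198.5946]
```

View pics/w3.png

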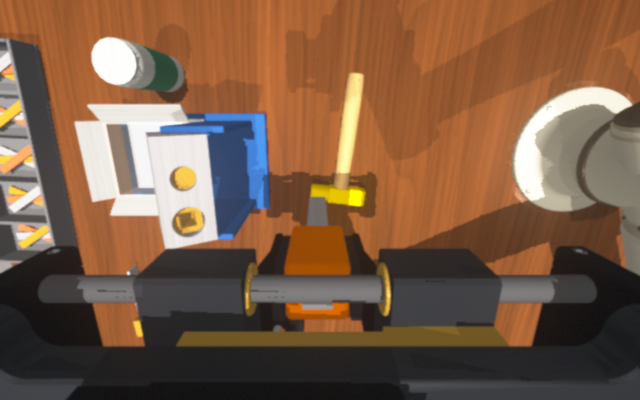

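The wrist view shows the access hole at (183,178), the socket opening with its square at (189,221), the cup to the left, and the mallet at (340,190). I'll measure the holes and the face edges.

Run:
```python
from h import *
np.set_printoptions(precision=4,suppress=True)
z=np.load("w3.npz");Pw=(z["K"],z["E"]);Pt=cam("top")
def holes(f,box,S=100):
    im=cv2.imread(f);x0,y0,x1,y1=box;c=cv2.resize(im[y0:y1,x0:x1],None,fx=8,fy=8,interpolation=cv2.INTER_CUBIC)
    h=cv2.cvtColor(c,cv2.COLOR_BGR2HSV);m=cv2.inRange(h,(10,90,40),(40,255,255))
    n,l,st,ce=cv2.connectedComponentsWithStats(m);out=[]
    for i in range(1,n):
        if st[i,4]>2000:
            b=st[i];out.append((((2*b[0]+b[2])/16+x0-.5,(2*b[1]+b[3])/16+y0-.5),(b[2]/8,b[3]/8)))
    # white face
    return out,c
o3,c3=holes("pics/w3.png",(145,125,235,250));ot,ct=holes("pics/top0.png",(265,175,335,215))
print(o3);print(ot)
cv2.imwrite("pics/two.png",np.hstack([cv2.resize(c3,(432,600)),np.pad(cv2.resize(ct,(368,210)),((0,390),(0,0),(0,0)))]))
for a in o3:
  print([onz("w",a[0],zz,Pw) for zz in (.18,.191)])
for a in ot: print([onz("t",a[0],zz,Pt) for zz in (.18,.191)])
```

```text
[((np.float64(182.9375), np.float64(177.6875)), (np.float64(25.125), np.float64(23.125))), ((np.float64(188.0), np.float64(220.25)), (np.float64(30.25), np.float64(26.75))), ((np.float64(154.8125), np.float64(232.5625)), (np.float64(20.625), np.float64(33.875))), ((np.float64(206.1875), np.float64(244.0)), (np.float64(56.625), np.float64(10.25)))]
[((np.float64(271.5), np.float64(194.5)), (np.float64(14.0), np.float64(40.0))), ((np.float64(330.4375), np.float64(194.5)), (np.float64(8.125), np.float64(40.0))), ((np.float64(286.875), np.float64(194.1875)), (np.float64(11.25), np.float64(9.875))), ((np.float64(303.8125), np.float64(193.6875)), (np.float64(8.875), np.float64(7.375)))]
[array([0.562 , 0.0297, 0.18  ]), array([0.5572, 0.027 , 0.191 ])]
[array([0.5603, 0.0783, 0.18  ]), array([0.5556, 0.0739, 0.191 ])]
[array([0.5989, 0.0949, 0.18  ]), array([0.5928, 0.09  , 0.191 ])]
[array([0.5418, 0.1065, 0.18  ]), array([0.5377, 0.1011, 0.191 ])]
[array([0.5584, 0.1191, 0.18  ]), array([0.5565, 0.1174, 0.191 ])]
[array([ 0.5572, -0.0479,  0.18  ]), array([ 0.5553, -0.0479,  0.191 ])]
[array([0.559 , 0.0754, 0.18  ]), array([0.5571, 0.0742, 0.191 ])]
[array([0.56  , 0.0274, 0.18  ]), array([0.5582, 0.0266, 0.191 ])]
```

View pics/two.png

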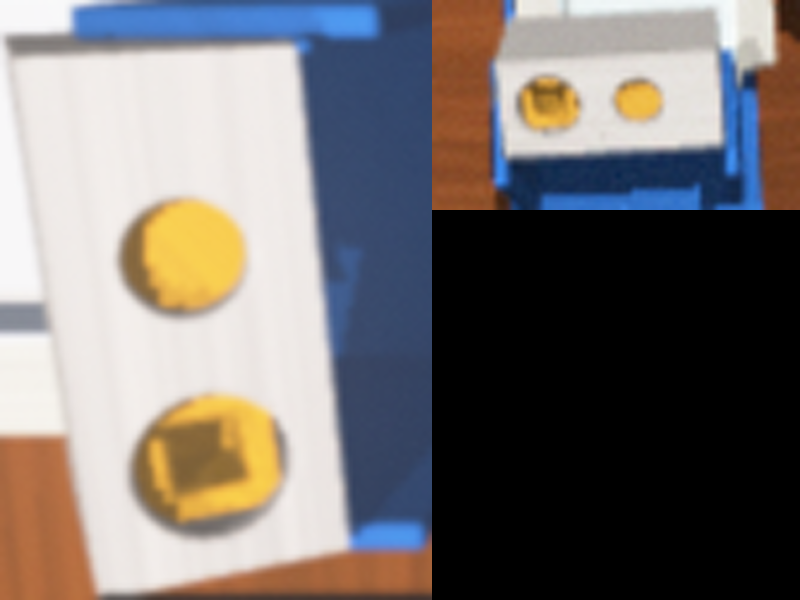

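The access-hole mouth is at about (182.5,178) and the socket opening at about (188,221). The square is turned slightly. Now I compute the yaw from the face edges, the square's angle, and the target pose.

```bash
cat > geo.py <<'E'
from h import *
YAW=None
def frame(yaw):
    c,s=np.cos(yaw),np.sin(yaw);jx=np.array([c,s,0]);jy=np.array([-s,c,0]);z=np.array([-.5*c,-.5*s,3**.5/2])
    x=np.cross(jy,z);return np.c_[x,jy,z]
E
python3 - <<'E'
from geo import *
np.set_printoptions(precision=4,suppress=True)
z=np.load("w3.npz");Pw=(z["K"],z["E"]);Pt=cam("top")
w=lambda a,b:(145+a/4.8-.5,125+b/4.8-.5); t=lambda a,b:(265+(a-432)/5.257-.5,175+b/5.257-.5)
for f,P,l,zz in [(w,Pw,((10,45),(98,595)),.21),(w,Pw,((300,45),(350,545)),.172),(t,Pt,((500,60),(715,52)),.21),(t,Pt,((508,158),(722,145)),.172)]:
    a,b=[onz("",f(*q),zz,P) for q in l];d=b-a
    if d[1]<0:d=-d
    print(a,b,np.linalg.norm(d),"yaw",np.degrees(np.arctan2(-d[0],d[1])))
A=onz("",(182.5,178.),.191,Pw);S=onz("",(188,221.2),.191,Pw);print(A,S,np.linalg.norm(S-A),np.degrees(np.arctan2(-(S-A)[0],(S-A)[1])))
# square corners in crop, on plane of socket mouth
F=frame(np.radians(2.5));M=S-.009*F[:,2]
def onplane(uv,P):
    o,d=ray("",uv,P);return o+d*((M-o)@F[:,2])/(d@F[:,2])
q=[onplane(w(*c),Pw) for c in [(152,430),(238,415),(247,477),(165,500)]]
for i in range(4):
    d=F.T@(q[(i+1)%4]-q[i]);print(d,np.degrees(np.arctan2(d[1],d[0]))%90)
print("sq centre",F.T@(sum(q)/4-M))
E
```

```text
[ 0.5792 -0.0179  0.21  ] [0.5738 0.0989 0.21  ] 0.116973377308877 yaw 2.675226233934548
[ 0.5364 -0.0168  0.172 ] [0.5312 0.1021 0.172 ] 0.11906813349137262 yaw 2.4663210772600497
[0.5773 0.0984 0.21  ] [ 0.5807 -0.0147  0.21  ] 0.11313934600899468 yaw 1.7266422433702406
[0.5306 0.0986 0.172 ] [ 0.5369 -0.0172  0.172 ] 0.11591921448802094 yaw 3.1322933919637004
[0.5577 0.0274 0.191 ] [0.5557 0.075  0.191 ] 0.04767052116116221 2.4188937850947756
[-0.0183 -0.0005 -0.    ] 1.4313453063326165
[-0.0003  0.0154  0.    ] 1.1918598549841164
[ 0.018   0.0021 -0.    ] 6.802503490234814
[ 0.0007 -0.0171  0.    ] 2.2172249381026887
sq centre [0.0005 0.0008 0.    ]
```

>>> drive_tool(steps=[0.105, 0, 0, 0, 0, 0, 0, 0.105, 0, 0, 0, 0, 0, 0, 0.105, 0, 0, 0, 0, 0, 0, 0.105, 0, 0, 0, 0, 0, 0, 0.104, 0, 0, 0, 0, 0, 0, 0, 0, -0.04, 0, 0, 0, 0, 0, 0, 0, 0, 0, 0, 0])

```text
time_s: 8.38
tcp_pos: [0.4172, 0.0293, 0.3543]
ee_rot: [[0.083, -0.864, 0.497], [-0.996, -0.083, 0.023], [0.021, -0.497, -0.867]]
wrist_force: [0.9, -0.0, -0.6]
gripper_width: 0.343
gripper_force: 30.0
```

```bash
cat >> geo.py <<'E'
F=frame(np.radians(2.5));A=np.array([.558,.0272,.191]);O=A+.048*F[:,1];L=.1218
np.set_printoptions(precision=4,suppress=True)
def tell(P0,d,ang=0):
    "shift in tool axes so that the key tip is at P0 + d along the hole axis; rotvec error to key aligned with hole axis, turned ang"
    from scipy.spatial.transform import Rotation as T
    s=r.sense();R=s["ee_rot"];D=np.c_[-F[:,1],-F[:,0],-F[:,2]]@T.from_euler("z",-ang).as_matrix()
    tip=s["tcp_pos"]+R[:,2]*L
    print("t",s["time_s"],"J",s["joints"],"F",s["wrist_force"],"g",s["gripper_width"])
    print("tip rel (hole axes)",F.T@(tip-P0)*1000,"rotvec",T.from_matrix(R.T@D).as_rotvec(),"shift",R.T@(P0+d*F[:,2]-tip))
E
python3 -c "
from geo import *
tell(O,.025,.05)"
```

```text
t 8.3833 J [ 37.0555 -19.0018 -39.7245  22.8869 -46.2948 -44.5219] F [ 0.8982 -0.0373 -0.6053] g 0.3432912435909001
tip rel (hole axes) [-40.4415 -39.6168  89.8616] rotvec [ 0.0027  0.0015 -0.005 ] shift [-0.0377 -0.0424  0.0648]
```

>>> drive_tool(steps=[0, 0, 0, -0.019, -0.021, 0, 0, 0, 0, 0, -0.0187, -0.0214, 0.01, 0, 0, 0, 0, 0, 0, 0.03, 0, 0, 0, 0, 0, 0, 0.0248, 0, 0, 0, 0, 0, 0, 0, 0, 0, 0, 0, 0, 0, 0, 0])

```text
time_s: 8.88
tcp_pos: [0.4863, 0.0732, 0.3201]
ee_rot: [[0.081, -0.864, 0.498], [-0.997, -0.08, 0.022], [0.021, -0.498, -0.867]]
wrist_force: [0.6, 0.2, -1.2]
gripper_width: 0.344
gripper_force: 30.0
```

```bash
python3 -c "
from geo import *
tell(O,-.005,.05)
P=cam('wrist');w=r.capture('wrist');np.savez('w4.npz',K=P[0],E=P[1]);cv2.imwrite('pics/w4.png',w)
u=proj('w',O,P);print(u,proj('w',A,P),proj('w',O+.025*F[:,2],P))
x,y=[int(v) for v in u];x0=max(x-100,0);y0=max(y-80,0);print(x0,y0)
cv2.imwrite('pics/w4c.png',cv2.resize(w[y0:y0+140,x0:x0+190],None,fx=4,fy=4,interpolation=2))"
```

```text
t 8.8833 J [ 35.1676  -8.2873 -38.4356  26.4832 -37.038  -48.31  ] F [ 0.5553  0.2444 -1.2335] g 0.3442811821397455
tip rel (hole axes) [ 3.9883  1.1277 24.8341] rotvec [ 0.0022  0.0004 -0.0073] shift [0.001  0.004  0.0298]
[320.5655 190.4567] [322.9206 141.1926] [320.944  197.6046]
220 110
```

View pics/w4c.png

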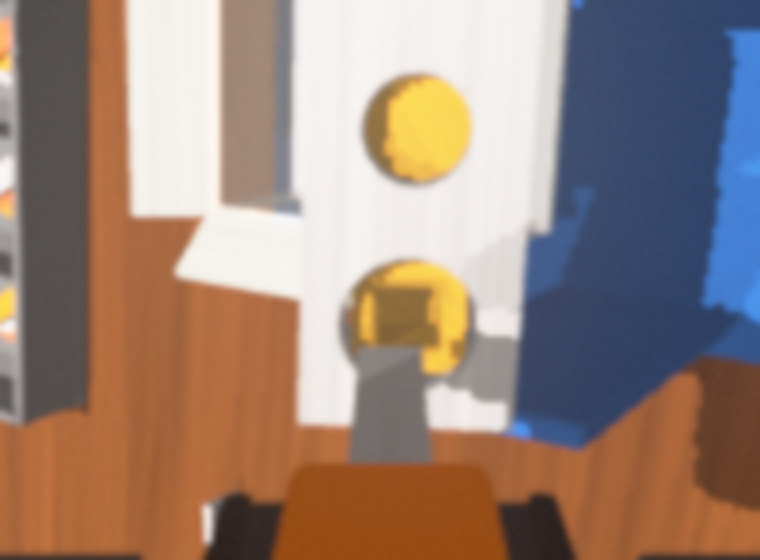

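The crop shows the key tip at px (317.5,197), about 4 mm too far in +x. This matches the pose readout, so both agree. The square socket is at (321,190). I correct and insert.

>>> drive_tool(steps=[0, 0, 0, 0.001, 0.004, 0, 0, 0, 0, 0, 0, 0, 0.01, 0, 0, 0, 0, 0, 0, 0.01, 0, 0, 0, 0, 0, 0, 0.006, 0, 0, 0, 0, 0, 0, 0, 0, 0, 0, 0, 0, 0, 0, 0])

```text
time_s: 9.43
tcp_pos: [0.4951, 0.0726, 0.2973]
ee_rot: [[0.083, -0.862, 0.501], [-0.996, -0.082, 0.025], [0.02, -0.501, -0.865]]
wrist_force: [0.1, -0.2, -2.1]
gripper_width: 0.342
gripper_force: 30.0
```

```bash
python3 -c "
from geo import *
tell(O,-.028,.05)"
```

```text
t 9.4333 J [ 33.6558  -6.3369 -40.9111  28.7537 -32.2696 -49.9489] F [ 0.1254 -0.2093 -2.1398] g 0.34184430735318205
tip rel (hole axes) [0.6139 0.4964 0.6596] rotvec [-0.0017  0.0029 -0.0058] shift [0.0006 0.0007 0.0287]
```

>>> drive_tool(steps=[0, 0, 0, 0.0005, 0.0006, 0.008, 0, 0, 0, 0, 0, 0, 0.006, 0, 0, 0, 0, 0, 0, 0.006, 0, 0, 0, 0, 0, 0, 0, 0])

```text
time_s: 9.77
tcp_pos: [0.5045, 0.0723, 0.2779]
ee_rot: [[0.083, -0.863, 0.499], [-0.996, -0.082, 0.023], [0.021, -0.499, -0.867]]
wrist_force: [0.7, -0.3, -1.8]
gripper_width: 0.344
gripper_force: 30.0
```

```bash
python3 -c "
from geo import *
tell(O,-.028,.05)"
```

```text
t 9.7667 J [ 32.22    -4.1943 -42.4951  30.9001 -28.6111 -51.4649] F [ 0.6887 -0.2699 -1.7642] g 0.3440790186109758
tip rel (hole axes) [ -1.2614  -0.3721 -20.8533] rotvec [ 0.001   0.0018 -0.0053] shift [-0.0003 -0.0013  0.0071]
```

>>> drive_tool(steps=[0, 0, 0, -0.0003, -0.0008, 0.004, 0, 0, 0, 0, 0, 0, 0.004, 0, 0, 0, 0, 0, 0, 0, 0])

```text
time_s: 10.02
tcp_pos: [0.5093, 0.073, 0.2715]
ee_rot: [[0.083, -0.863, 0.499], [-0.996, -0.082, 0.024], [0.021, -0.499, -0.866]]
wrist_force: [-0.8, -0.9, -2.3]
gripper_width: 0.345
gripper_force: 30.0
```

```bash
python3 -c "
from geo import *
tell(O,-.028,.05)"
```

```text
t 10.0167 J [ 31.6539  -3.2972 -42.9209  31.8674 -27.2232 -52.1471] F [-0.8101 -0.8727 -2.3472] g 0.34455859024506896
tip rel (hole axes) [ -0.2042   0.1385 -28.7652] rotvec [ 0.0005  0.0021 -0.0052] shift [ 0.0001 -0.0002 -0.0008]
```

>>> drive_tool(steps=[0, 0, -0.1, 0, 0, 0, 0, 0, 0, -0.1, 0, 0, 0, 0, 0, 0, -0.1, 0, 0, 0, 0, 0, 0, -0.1, 0, 0, 0, 0, 0, 0, -0.1, 0, 0, 0, 0, 0, 0, -0.1, 0, 0, 0, 0, 0, 0, -0.1, 0, 0, 0, 0])

```text
time_s: 10.6
tcp_pos: [0.5091, 0.0724, 0.2719]
ee_rot: [[0.621, -0.604, 0.499], [-0.706, -0.708, 0.023], [0.339, -0.366, -0.866]]
wrist_force: [1.3, -2.6, -3.6]
gripper_width: 0.341
gripper_force: 30.0
```

```bash
python3 -c "
from geo import *
tell(O,-.028,.75);s=r.sense();print(s['moment'],s['moment']@F[:,2])"
```

```text
t 10.6 J [ 31.6383  -3.3525 -42.8993  31.8381 -27.3439 -11.7646] F [ 1.3094 -2.5669 -3.6048] g 0.3406368761861767
tip rel (hole axes) [ -0.2987  -0.625  -28.2796] rotvec [ 0.      0.0013 -0.0014] shift [-0.0003 -0.0006 -0.0003]
[-0.7602  1.0042 -0.5748] -0.13992713833315093
```

Resisting moment is 0.14 N·m, so the latch is turning. Continue.

>>> drive_tool(steps=[0, 0, -0.1, 0, 0, 0, 0, 0, 0, -0.1, 0, 0, 0, 0, 0, 0, -0.1, 0, 0, 0, 0, 0, 0, -0.1, 0, 0, 0, 0, 0, 0, -0.1, 0, 0, 0, 0, 0, 0, -0.1, 0, 0, 0, 0, 0, 0, -0.05, 0, 0, 0, 0, 0, 0, 0, 0, 0, 0, 0])

```text
time_s: 11.27
tcp_pos: [0.5092, 0.0727, 0.272]
ee_rot: [[0.86, -0.108, 0.499], [-0.138, -0.99, 0.024], [0.492, -0.089, -0.866]]
wrist_force: [1.1, -2.7, -3.9]
gripper_width: 0.343
gripper_force: 30.0
```

```bash
python3 -c "
from geo import *
tell(O,-.028,1.4);s=r.sense();print(s['moment'],s['moment']@F[:,2])"
```

```text
t 11.2667 J [ 31.6519  -3.347  -42.886   31.8398 -27.2986  25.2512] F [ 1.129  -2.6899 -3.8883] g 0.3425524663877385
tip rel (hole axes) [  0.0233  -0.1612 -28.2599] rotvec [-0.0016  0.0006 -0.0052] shift [-0.0001 -0.0002 -0.0003]
[-0.7206  0.8803 -0.4672] -0.06383726715349304
```

>>> drive_tool(steps=[0, 0, -0.03, 0, 0, 0, 0, 0, 0, -0.03, 0, 0, 0, 0, 0, 0, 0, 0, 0, 0, 0])

```text
time_s: 11.52
tcp_pos: [0.5093, 0.0728, 0.272]
ee_rot: [[0.865, -0.057, 0.499], [-0.08, -0.997, 0.024], [0.496, -0.06, -0.866]]
wrist_force: [2.5, -2.8, -3.2]
gripper_width: 0.342
gripper_force: 30.0
```

```bash
python3 -c "
from geo import *
tell(O,-.028,1.46);s=r.sense();print(s['moment'],s['moment']@F[:,2])"
```

```text
t 11.5167 J [ 31.6559  -3.3466 -42.8879  31.8416 -27.2916  28.5967] F [ 2.4774 -2.8498 -3.2263] g 0.3422865518462598
tip rel (hole axes) [  0.0314  -0.0896 -28.2666] rotvec [-0.0018  0.0005 -0.0067] shift [-0.     -0.0001 -0.0003]
[-0.7968  0.8672 -0.5523] -0.099230642391729
```

>>> drive_tool(steps=[0, 0, -0.03, 0, 0, 0, 0, 0, 0, -0.03, 0, 0, 0, 0, 0, 0, 0, 0, 0, 0, 0])

```text
time_s: 11.77
tcp_pos: [0.5092, 0.0728, 0.272]
ee_rot: [[0.866, -0.005, 0.499], [-0.02, -1.0, 0.024], [0.499, -0.03, -0.866]]
wrist_force: [2.5, -2.1, -3.8]
gripper_width: 0.339
gripper_force: 30.0
```

```bash
python3 -c "
from geo import *
tell(O,-.028,1.52);s=r.sense();print(s['moment'],s['moment']@F[:,2])"
```

```text
t 11.7667 J [ 31.6603  -3.3465 -42.8907  31.8395 -27.288   32.0221] F [ 2.4644 -2.1095 -3.8396] g 0.33868038387382876
tip rel (hole axes) [ -0.0001  -0.0375 -28.2796] rotvec [-0.0019  0.0004 -0.0068] shift [-0.     -0.     -0.0003]
[-0.7864  0.7689 -0.5199] -0.0742149052155737
```

>>> drive_tool(steps=[0, 0, -0.04, 0, 0, 0, 0, 0, 0, -0.04, 0, 0, 0, 0, 0, 0, 0, 0, 0, 0, 0])

```text
time_s: 12.02
tcp_pos: [0.5092, 0.0729, 0.2721]
ee_rot: [[0.864, 0.063, 0.499], [0.059, -0.998, 0.024], [0.5, 0.009, -0.866]]
wrist_force: [3.7, -2.6, -4.7]
gripper_width: 0.341
gripper_force: 30.0
```

```bash
python3 -c "
from geo import *
tell(O,-.028,1.6);s=r.sense();print(s['moment'],s['moment']@F[:,2])
P=cam('wrist');w=r.capture('wrist');np.savez('w5.npz',K=P[0],E=P[1]);cv2.imwrite('pics/w5.png',w);cv2.imwrite('pics/s5.png',r.capture('scene'));print(proj('w',O,P),proj('w',A,P))"
```

```text
t 12.0167 J [ 31.6644  -3.3538 -42.8849  31.8184 -27.2833  36.5763] F [ 3.6888 -2.5918 -4.7099] g 0.3405997919133973
tip rel (hole axes) [  0.0329   0.0553 -28.2226] rotvec [-0.0022  0.0001 -0.0077] shift [-0.      0.0001 -0.0002]
[-0.7387  0.8148 -0.7368] -0.2868518528160999
[318.2573 209.199 ] [376.6379 210.4166]
```

>>> drive_tool(steps=[0, 0, -0.04, 0, 0, 0, 0, 0, 0, -0.04, 0, 0, 0, 0, 0, 0, 0, 0, 0, 0, 0])

```text
time_s: 12.37
tcp_pos: [0.5092, 0.073, 0.2721]
ee_rot: [[0.856, 0.132, 0.499], [0.139, -0.99, 0.024], [0.498, 0.049, -0.866]]
wrist_force: [3.4, -1.8, -4.7]
gripper_width: 0.349
gripper_force: 30.1
```

```bash
python3 -c "
from geo import *
tell(O,-.028,1.68);s=r.sense();print(s['moment'],s['moment']@F[:,2])"
```

```text
t 12.3667 J [ 31.666   -3.36   -42.8851  31.8101 -27.2724  41.1623] F [ 3.3649 -1.8414 -4.6947] g 0.3486015726495056
tip rel (hole axes) [  0.0681   0.132  -28.1834] rotvec [-0.0024 -0.0002 -0.0078] shift [-0.0001  0.0001 -0.0002]
[-0.6307  0.7804 -0.9588] -0.5323175288186541
```

Hard stop reached (0.53 N·m). Now I turn back to the middle of the play and withdraw.

>>> drive_tool(steps=[0, 0, 0.1, 0, 0, 0, 0, 0, 0, 0.1, 0, 0, 0, 0, 0, 0, 0.1, 0, 0, 0, 0, 0, 0, 0.08, 0, 0, 0, 0, 0, 0, 0, 0, 0, 0, 0, 0, 0, 0, 0, 0, -0.01, 0, 0, 0, 0, 0, 0, -0.02, 0, 0, 0, 0, 0, 0, -0.02, 0, 0, 0, 0, 0, 0, 0, 0])

```text
time_s: 13.12
tcp_pos: [0.4852, 0.0736, 0.3204]
ee_rot: [[0.841, -0.188, 0.507], [-0.235, -0.972, 0.03], [0.487, -0.144, -0.861]]
wrist_force: [0.8, 1.3, -2.1]
gripper_width: 0.339
gripper_force: 30.0
```

```bash
python3 -c "
from geo import *
tell(A,.012,1.3);s=r.sense();print(s['moment'],s['moment']@F[:,2])
P=cam('wrist');w=r.capture('wrist');np.savez('w5.npz',K=P[0],E=P[1]);cv2.imwrite('pics/w5.png',w)
u=proj('w',O,P);print(u,proj('w',A,P),proj('w',A-F[:,2]*.09,P))
x,y=[int(v) for v in u];x0=max(x-60,0);y0=max(y-90,0);print(x0,y0)
cv2.imwrite('pics/w5c.png',cv2.resize(w[y0:y0+140,x0:x0+190],None,fx=4,fy=4,interpolation=2))"
```

```text
t 13.1167 J [ 35.1554  -8.7177 -39.1252  27.0043 -36.056   23.0251] F [ 0.8083  1.2761 -2.0674] g 0.3393448833918815
tip rel (hole axes) [ 4.5294 50.474  25.6694] rotvec [-0.0101 -0.0065 -0.0039] shift [0.0092 0.0499 0.0132]
[0.0525 1.1953 0.0681] 0.006683424940087058
[321.7284 195.3029] [368.9225 182.6259] [357.9372 166.3427]
261 105
```

View pics/w5c.png

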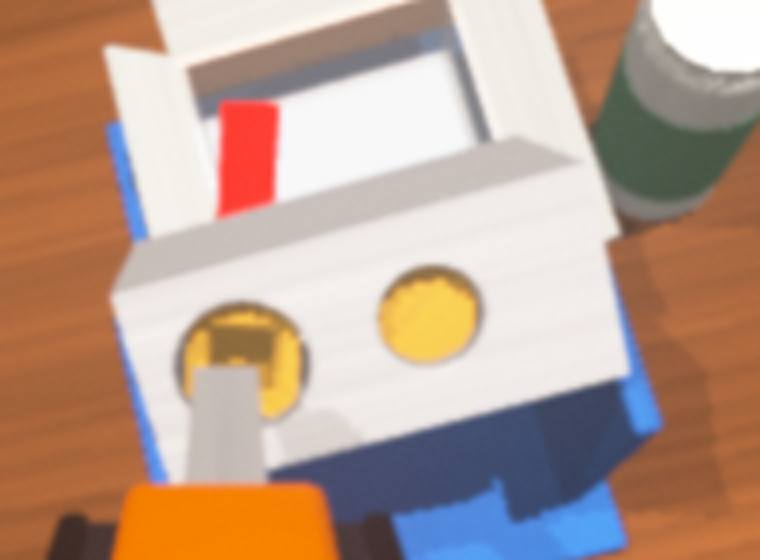

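The red tongue now points clear of the exit at crop (248,160), out at the side. The socket square lines up with the key, and the access hole at px (368,183) matches the prediction (369,183). I move over to the access hole.

>>> drive_tool(steps=[0, 0, 0, 0.003, 0.017, 0, 0, 0, 0, 0, 0.003, 0.017, 0, 0, 0, 0, 0, 0.0028, 0.0155, 0, 0, 0, 0, 0, 0, 0, 0, 0, 0, 0, 0, 0, 0, 0, 0])

```text
time_s: 13.58
tcp_pos: [0.4823, 0.0213, 0.3121]
ee_rot: [[0.845, -0.193, 0.499], [-0.236, -0.971, 0.024], [0.48, -0.138, -0.866]]
wrist_force: [-0.1, -0.0, -1.1]
gripper_width: 0.341
gripper_force: 30.0
```

```bash
python3 -c "
from geo import *
tell(A,0,1.3)"
```

```text
t 13.5833 J [ 28.3165  -9.2687 -39.0542  22.2498 -34.7735  32.857 ] F [-0.0888 -0.0412 -1.087 ] g 0.34065755600165787
tip rel (hole axes) [-5.2058 -2.3219 21.0381] rotvec [-0.0017  0.0008 -0.0057] shift [ 0.0044 -0.0036  0.021 ]
```

>>> drive_tool(steps=[0, 0, 0, 0.0044, -0.0036, 0, 0, 0, 0, 0, 0, 0, 0.008, 0, 0, 0, 0, 0, 0, 0.008, 0, 0, 0, 0, 0, 0, 0, 0, 0, 0, 0, 0, 0, 0, 0])

```text
time_s: 14.0
tcp_pos: [0.4944, 0.0247, 0.3002]
ee_rot: [[0.846, -0.193, 0.497], [-0.235, -0.972, 0.023], [0.479, -0.137, -0.867]]
wrist_force: [0.6, 1.0, -2.5]
gripper_width: 0.342
gripper_force: 30.0
```

```bash
python3 -c "
from geo import *
tell(A,0,1.3)"
```

```text
t 14.0 J [ 27.6265  -7.1863 -39.3439  23.0296 -32.4471  32.3685] F [ 0.5925  0.9578 -2.5104] g 0.3420727253618783
tip rel (hole axes) [-0.7612  0.4777  4.5776] rotvec [-0.0011  0.0027 -0.0045] shift [0.0009 0.0003 0.0046]
```

Enter and make contact.

>>> drive_tool(steps=[0, 0, 0, 0.0009, 0.0002, 0.005, 0, 0, 0, 0, 0, 0, 0.006, 0, 0, 0, 0, 0, 0, 0.005, 0, 0, 0, 0, 0, 0, 0.005, 0, 0, 0, 0, 0, 0, 0.005, 0])

```text
time_s: 14.42
tcp_pos: [0.5086, 0.0249, 0.2807]
ee_rot: [[0.844, -0.192, 0.501], [-0.236, -0.971, 0.025], [0.482, -0.139, -0.865]]
wrist_force: [-10.9, 1.9, 7.6]
gripper_width: 0.344
gripper_force: 30.0
```

```bash
python3 -c "
from geo import *
tell(A,-.05,1.3);s=r.sense();print(F.T@s['wrist_force'])"
```

```text
t 14.4167 J [ 26.1707  -4.6217 -40.7947  25.0304 -28.0441  31.0191] F [-10.9474   1.9339   7.6363] g 0.344409179868484
tip rel (hole axes) [  2.2856   0.1923 -19.3873] rotvec [-0.0035 -0.0016 -0.0055] shift [-0.0022  0.0009  0.0306]
[-5.5805  2.4096 12.0396]
```

>>> drive_tool(steps=[0, 0, 0, -0.0015, 0.0005, 0.003, 0, 0, 0, 0, 0, 0, 0.005, 0, 0, 0, 0, 0, 0, 0.005, 0, 0, 0, 0, 0, 0, 0.005, 0, 0, 0, 0, 0, 0, 0, 0])

```text
time_s: 14.83
tcp_pos: [0.516, 0.025, 0.2626]
ee_rot: [[0.845, -0.193, 0.499], [-0.236, -0.971, 0.024], [0.48, -0.138, -0.866]]
wrist_force: [-0.3, -0.2, -2.1]
gripper_width: 0.342
gripper_force: 30.0
```

```bash
python3 -c "
from geo import *
tell(A,-.05,1.3);s=r.sense();print(F.T@s['wrist_force'])"
```

```text
t 14.8333 J [ 25.1846  -2.6777 -42.3812  27.1681 -24.665   29.2751] F [-0.2857 -0.1512 -2.1104] g 0.3418483903460614
tip rel (hole axes) [ -0.7105  -0.0877 -38.7626] rotvec [-0.0022  0.0009 -0.0054] shift [ 0.0007 -0.0003  0.0112]
[-1.3081 -0.1386 -1.6817]
```

>>> drive_tool(steps=[0, 0, 0, 0.0005, 0, 0.005, 0, 0, 0, 0, 0, 0, 0.005, 0, 0, 0, 0, 0, 0, 0.004, 0, 0, 0, 0, 0, 0, 0, 0])

```text
time_s: 15.17
tcp_pos: [0.5231, 0.0251, 0.2497]
ee_rot: [[0.846, -0.193, 0.497], [-0.236, -0.972, 0.023], [0.479, -0.137, -0.867]]
wrist_force: [0.1, -0.1, -2.6]
gripper_width: 0.345
gripper_force: 30.0
```

```bash
python3 -c "
from geo import *
tell(A,.04,1.3);s=r.sense();print(F.T@s['wrist_force'])
a=r.capture('scene');cv2.imwrite('pics/s6.png',a);t=r.capture('top');cv2.imwrite('pics/t6.png',t)
def m(im):
    h=cv2.cvtColor(im,cv2.COLOR_BGR2HSV);return cv2.inRange(h,(15,90,90),(35,255,255))
for f,im,(x0,y0,x1,y1) in [('scene0',a,(315,200,400,270)),('top0',t,(275,140,332,190))]:
    o=m(cv2.imread(f'pics/{f}.png'))[y0:y1,x0:x1];n=m(im)[y0:y1,x0:x1]
    ys,xs=np.nonzero(n);print(f,(o>0).sum(),len(xs), xs.mean()+x0 if len(xs) else 0,ys.mean()+y0 if len(ys) else 0, xs.min()+x0 if len(xs) else 0,xs.max()+x0 if len(xs) else 0)
for z in (.03,.05): X=F[:,0]*0+A;X=A+.06*np.array([1,.04,0]);X[2]=z;print(proj('scene',X),proj('top',X))"
```

```text
t 15.1667 J [ 24.2919  -1.0346 -43.3387  29.0847 -22.1652  27.8214] F [ 0.077  -0.1232 -2.5708] g 0.34505335806034565
tip rel (hole axes) [ -1.1754  -0.4178 -53.5233] rotvec [-0.0009  0.0026 -0.0051] shift [ 0.0008 -0.0008 -0.0935]
[-1.2234 -0.1264 -2.2622]
scene0 3 151 362.7748344370861 235.5496688741722 325 374
top0 0 178 299.2247191011236 165.96629213483146 294 304
[349.2513 231.221 ] [306.4299 183.763 ]
[349.6831 224.487 ] [306.0338 182.5529]
```

Brass now shows in the cup area in both views. I withdraw, turn back and set upright.

>>> drive_tool(steps=[0, 0, 0, 0.0006, -0.0006, -0.02, 0, 0, 0, 0, 0, 0, -0.025, 0, 0, 0, 0, 0, 0, -0.025, 0, 0, 0, 0, 0, 0, -0.025, 0, 0, 0, 0, 0, 0, -0.03, 0, 0, 0, 0.118, 0, 0, 0, 0, 0, 0, 0.118, 0, 0, 0, 0, 0, 0, 0.118, 0, 0, 0, 0, 0, 0, 0.118, 0, 0, 0, 0, 0, 0, 0.118, 0, 0, 0, 0])

```text
time_s: 16.1
tcp_pos: [0.4613, 0.0228, 0.3602]
ee_rot: [[0.591, -0.633, 0.5], [-0.741, -0.671, 0.025], [0.32, -0.385, -0.866]]
wrist_force: [0.5, -0.5, -1.4]
gripper_width: 0.339
gripper_force: 30.0
```

>>> drive_tool(steps=[0, 0, 0.118, 0, 0, 0, 0, 0, 0, 0.118, 0, 0, 0, 0, 0, 0, 0.118, 0, 0, 0, 0, 0, 0, 0.118, 0, 0, 0, 0, 0, 0, 0.118, 0, 0, 0, 0, 0, 0, 0.118, 0, 0, 0, 0, 0, 0, 0, 0, 0, 0, 0])

```text
time_s: 16.68
tcp_pos: [0.4613, 0.0227, 0.36]
ee_rot: [[0.04, -0.865, 0.5], [-0.999, -0.032, 0.025], [-0.005, -0.5, -0.866]]
wrist_force: [-0.2, 0.3, -1.4]
gripper_width: 0.341
gripper_force: 30.0
```

>>> drive_tool(steps=[-0.105, 0, 0, 0, 0, 0, 0, -0.105, 0, 0, 0, 0, 0, 0, -0.105, 0, 0, 0, 0, 0, 0, -0.105, 0, 0, 0, 0, 0, 0, -0.104, 0, 0, 0, 0, 0, 0, 0, 0, 0.11, 0, 0, 0, 0, 0, 0, 0.11, 0, 0, 0, 0, 0, 0, 0.11, 0, 0, 0, 0, 0, 0, 0.11, 0, 0, 0, 0, 0, 0, 0.11, 0, 0, 0, 0])

```text
time_s: 17.52
tcp_pos: [0.462, 0.0229, 0.36]
ee_rot: [[-0.488, -0.873, 0.001], [-0.873, 0.488, 0.004], [-0.004, 0.001, -1.0]]
wrist_force: [0.4, -0.5, -2.2]
gripper_width: 0.34
gripper_force: 30.0
```

```bash
cat >> geo.py <<'E'
R0=np.array([[-.574,-.819,0],[-.819,.574,0],[0,0,-1.]]);H=np.array([.4445,-.3649])
def home(z):
    from scipy.spatial.transform import Rotation as T
    s=r.sense();R=s["ee_rot"];print("t",s["time_s"],s["tcp_pos"],"J",s["joints"],"F",s["wrist_force"])
    print("rot",T.from_matrix(R.T@R0).as_rotvec(),"shift",R.T@(np.r_[H,z]-s["tcp_pos"]))
E
python3 -c "
from geo import *
home(.36)
a=r.capture('scene');t=r.capture('top')
def m(im):
    h=cv2.cvtColor(im,cv2.COLOR_BGR2HSV);return cv2.inRange(h,(15,90,90),(35,255,255))
c=[]
for f,im,(x0,y0,x1,y1) in [('scene',a,(315,200,400,270)),('top',t,(275,140,332,190))]:
    n=m(im);q=np.zeros_like(n);q[y0:y1,x0:x1]=n[y0:y1,x0:x1];k,l,st,ce=cv2.connectedComponentsWithStats(q);i=1+st[1:,4].argmax();print(f,st[i],ce[i]);c.append(ray(f,ce[i]))
print(tri(c))
"
```

```text
t 17.5167 [0.462  0.0229 0.36  ] J [ 22.9102   1.9466  -8.5886  -0.2185 -79.3241 -52.089 ] F [ 0.4444 -0.4969 -2.2478]
rot [0.0017 0.0042 0.1013] shift [ 0.347  -0.1741 -0.0017]
scene [362 226  18  14 156] [368.9423 232.5128]
top [291 157  11  20 146] [296.4658 165.3219]
(array([0.6706, 0.0551, 0.0524]), [np.float64(0.005901117311103826), np.float64(0.005901117311103872)])
```

The cylinder triangulates to about (0.67, 0.055, 0.05), inside the cup. Back to the stand.

>>> drive_tool(steps=[0, 0, 0, 0.0347, -0.0174, 0, 0, 0, 0, 0, 0.0347, -0.0174, 0, 0, 0, 0, 0, 0.0347, -0.0174, 0, 0, 0, 0, 0, 0.0347, -0.0174, 0, 0, 0, 0, 0, 0.0347, -0.0174, 0, 0, 0, 0, 0, 0.0347, -0.0174, 0, 0, 0, 0, 0, 0.0347, -0.0174, 0, 0, 0, 0, 0, 0.0347, -0.0174, 0, 0, 0, 0, 0, 0.0347, -0.0174, 0, 0, 0, 0, 0, 0.0347, -0.0174, 0, 0])

```text
time_s: 18.45
tcp_pos: [0.4446, -0.3671, 0.3585]
ee_rot: [[-0.482, -0.876, 0.001], [-0.876, 0.482, 0.004], [-0.004, 0.001, -1.0]]
wrist_force: [0.3, -0.0, -2.1]
gripper_width: 0.342
gripper_force: 30.0
```

>>> drive_tool(steps=[0, 0, 0.1, 0, 0, 0, 0, 0, 0, 0, 0, 0, 0.04, 0, 0, 0, 0, 0, 0, 0.04, 0, 0, 0, 0, 0, 0, 0.03, 0, 0, 0, 0, 0, 0, 0, 0, 0, 0, 0, 0, 0, 0, 0, 0, 0, 0, 0, 0, 0, 0])

```text
time_s: 19.03
tcp_pos: [0.4462, -0.3656, 0.2509]
ee_rot: [[-0.569, -0.823, 0.003], [-0.823, 0.569, 0.001], [-0.002, -0.002, -1.0]]
wrist_force: [0.5, -0.0, -1.3]
gripper_width: 0.344
gripper_force: 30.0
```

```bash
python3 -c "
from geo import *
home(.127)
P=cam('wrist');w=r.capture('wrist');cv2.imwrite('pics/w7.png',w)
tip=r.sense()['tcp_pos']+np.r_[0,0,-L];print(tip,proj('w',tip,P),proj('w',np.r_[H,.1],P))"
```

```text
t 19.0333 [ 0.4462 -0.3656  0.2509] J [-23.3079  16.9301  -5.6986  -0.1237 -67.2125 -11.3069] F [ 0.4602 -0.0424 -1.3209]
rot [-0.0023  0.0025  0.0063] shift [0.0007 0.0021 0.1239]
[ 0.4464 -0.3656  0.1297] [315.9446 199.1828] [318.1004 190.1003]
```

>>> drive_tool(steps=[0, 0, 0.006, 0.0007, 0.002, 0.02, 0, 0, 0, 0, 0, 0, 0.015, 0, 0, 0, 0, 0, 0, 0.01, 0, 0, 0, 0, 0, 0, 0, 0, 0, 0, 0, 0, 0, 0, 0])

```text
time_s: 19.5
tcp_pos: [0.4435, -0.3644, 0.2048]
ee_rot: [[-0.575, -0.818, 0.002], [-0.818, 0.575, 0.002], [-0.003, 0.0, -1.0]]
wrist_force: [-0.4, 0.3, -1.6]
gripper_width: 0.342
gripper_force: 30.0
```

```bash
python3 -c "
from geo import *
home(.127);print(r.sense()['moment'])"
```

```text
t 19.5 [ 0.4435 -0.3644  0.2048] J [-23.3251  18.7715  -9.9584  -0.1874 -61.2472 -11.7022] F [-0.3614  0.2641 -1.6346]
rot [ 0.0002  0.0029 -0.0016] shift [ 0.0001 -0.0011  0.0778]
[ 0.0891 -0.0726  0.0077]
```

>>> drive_tool(steps=[0, 0, 0, 0, -0.0008, 0.015, 0, 0, 0, 0, 0, 0, 0.015, 0, 0, 0, 0, 0, 0, 0.015, 0, 0, 0, 0, 0, 0, 0.015, 0, 0, 0, 0, 0, 0, 0.01, 0, 0, 0, 0, 0, 0, 0.005, 0, 0, 0, 0, 0, 0, 0, 0, 0, 0, 0, 0, 0, 0, 0])

```text
time_s: 20.17
tcp_pos: [0.444, -0.3644, 0.1293]
ee_rot: [[-0.576, -0.818, 0.001], [-0.818, 0.576, 0.003], [-0.003, 0.001, -1.0]]
wrist_force: [0.0, 0.1, -1.9]
gripper_width: 0.348
gripper_force: 30.0
```

```bash
python3 -c "
from geo import *
home(.127);print(r.sense()['moment'])"
```

```text
t 20.1667 [ 0.444  -0.3644  0.1293] J [-23.32    23.1854 -15.3217  -0.2349 -51.5146 -11.6865] F [ 0.0078  0.1002 -1.9461]
rot [ 0.001   0.0031 -0.0022] shift [ 0.0001 -0.0007  0.0023]
[ 0.1152 -0.1214  0.0115]
```

Lower the last 2 mm and release, opening fully but slowly.

>>> drive_tool(steps=[0, 0, 0, 0, 0, 0.002, 0, 0, 0, 0, 0, 0, 0, 0, 0, 0, 0, 0, 0, 0, 0.4, 0, 0, 0, 0, 0, 0, 0.5, 0, 0, 0, 0, 0, 0, 0.7, 0, 0, 0, 0, 0, 0, 0.8, 0, 0, 0, 0, 0, 0, 0.8, 0, 0, 0, 0, 0, 0, 0.8])

```text
time_s: 20.83
tcp_pos: [0.4434, -0.3641, 0.1265]
ee_rot: [[-0.576, -0.817, 0.0], [-0.817, 0.576, 0.004], [-0.003, 0.002, -1.0]]
wrist_force: [0.6, 0.3, 0.2]
gripper_width: 0.691
gripper_force: 0.0
```

>>> drive_tool(steps=[0, 0, 0, 0, 0, -0.01, 0.8, 0, 0, 0, 0, 0, -0.02, 0.8, 0, 0, 0, 0, 0, -0.03, 0.8, 0, 0, 0, 0, 0, -0.04, 0.8, 0, 0, 0, 0, 0, -0.04, 0.8, 0, 0, 0, 0, 0, -0.02, 0.8, 0, 0, 0, 0, 0, 0, 0.8, 0, 0, 0, 0, 0, 0, 0.8])

```text
time_s: 21.5
tcp_pos: [0.4437, -0.3648, 0.2886]
ee_rot: [[-0.576, -0.817, 0.004], [-0.817, 0.576, 0.003], [-0.004, -0.002, -1.0]]
wrist_force: [-0.1, -0.6, -1.0]
gripper_width: 0.803
gripper_force: 0.0
```

```bash
python3 -c "
from geo import *
s=r.sense();P=cam('wrist');w=r.capture('wrist');print(s['time_s'],s['tcp_pos'],s['gripper_width'],s['wrist_force'])
h=cv2.cvtColor(w,cv2.COLOR_BGR2HSV);m=cv2.inRange(h,(5,170,150),(24,255,255))
u=proj('w',np.r_[H,.15],P);print('pred top',u)
x,y=[int(v) for v in u];q=np.zeros_like(m);q[y-40:y+40,x-40:x+40]=m[y-40:y+40,x-40:x+40]
k,l,st,ce=cv2.connectedComponentsWithStats(q);i=1+st[1:,4].argmax();print(st[i],ce[i])
# change maps against the start pictures
for n in ('top','scene'):
    a=r.capture(n);b=cv2.imread(f'pics/{n}0.png');d=(cv2.absdiff(a,b).max(2)>45).astype(np.uint8);d=cv2.morphologyEx(d,cv2.MORPH_OPEN,np.ones((3,3)))
    k,l,st,ce=cv2.connectedComponentsWithStats(d);print(n,[tuple(map(int,z)) for z in st[1:] if z[4]>25])
    h=cv2.cvtColor(a,cv2.COLOR_BGR2HSV);mm=cv2.inRange(h,(5,170,150),(20,255,255));
    if n=='scene':
        q=mm[190:230,140:180];ys,xs=np.nonzero(q);print('key scene',len(xs),xs.mean()+140,ys.mean()+190)
        mm=cv2.inRange(h,(15,90,90),(35,255,255))[200:270,315:400];ys,xs=np.nonzero(mm);print('plug',len(xs),xs.mean()+315,ys.mean()+200)
"
```

```text
21.5 [ 0.4437 -0.3648  0.2886] 0.803271616640715 [-0.0935 -0.5852 -1.0029]
pred top [315.335  193.9167]
[303 172  31  38 868] [317.6083 189.2857]
top [(224, 153, 317, 247, 27530), (288, 157, 15, 22, 261), (300, 190, 9, 8, 55), (500, 203, 50, 42, 1317), (430, 232, 5, 7, 27), (7, 314, 224, 86, 8404), (124, 325, 19, 26, 335), (305, 384, 34, 16, 286), (288, 389, 16, 11, 145), (347, 389, 27, 11, 200)]
scene [(84, 0, 88, 12, 847), (180, 0, 76, 36, 1153), (257, 0, 27, 55, 868), (412, 0, 5, 11, 45), (133, 16, 8, 7, 44), (414, 17, 36, 54, 775), (108, 20, 6, 5, 26), (390, 37, 6, 13, 68), (224, 38, 28, 20, 405), (403, 38, 4, 7, 26), (94, 43, 55, 40, 1457), (401, 47, 10, 25, 140), (221, 59, 23, 15, 229), (231, 59, 189, 77, 3909), (204, 71, 23, 47, 507), (227, 90, 18, 12, 90), (427, 122, 12, 7, 59), (392, 125, 14, 7, 77), (146, 131, 12, 11, 118), (124, 134, 18, 25, 314), (193, 137, 127, 119, 4968), (219, 141, 6, 8, 32), (238, 149, 20, 9, 92), (364, 188, 8, 5, 33), (147, 195, 17, 9, 127), (149, 209, 31, 22, 249), (361, 226, 18, 14, 173), (370, 239, 16, 12, 122), (165, 257, 22, 13, 170)]
key scene 267 155.76404494382024 208.35205992509364
plug 159 368.1132075471698 232.85534591194968
```

>>> drive_tool(steps=[0, 0, 0, 0, 0, -0.03, 0.8, 0, 0, 0, -0.025, 0.03, -0.01, 0.8, 0, 0, 0, -0.025, 0.03, 0, 0.8, 0, 0, 0, -0.025, 0.03, 0, 0.8, 0, 0, 0, -0.025, 0.03, 0, 0.8, 0, 0, 0, -0.025, 0.03, 0, 0.8, 0, 0, 0, -0.025, 0.03, 0, 0.8, 0, 0, 0, -0.025, 0.03, 0, 0.8, 0, 0, 0, 0, 0, 0, 0.8])

```text
time_s: 22.4
tcp_pos: [0.3706, -0.0963, 0.3267]
ee_rot: [[-0.569, -0.822, -0.001], [-0.822, 0.569, 0.005], [-0.004, 0.004, -1.0]]
wrist_force: [0.5, -0.9, -0.3]
gripper_width: 0.803
gripper_force: 0.0
```

```bash
python3 -c "
from geo import *
print(r.sense()['time_s'],r.sense()['tcp_pos'])
hs=lambda im:cv2.cvtColor(im,cv2.COLOR_BGR2HSV)
S=r.capture('scene');S0=cv2.imread('pics/scene0.png');T=r.capture('top');T0=cv2.imread('pics/top0.png')
def c(im,lo,hi,b):
    x0,y0,x1,y1=b;q=cv2.inRange(hs(im[y0:y1,x0:x1]),lo,hi);ys,xs=np.nonzero(q);return len(xs),xs.mean()+x0,ys.mean()+y0,ys.min()+y0,ys.max()+y0
for nm,lo,hi,b in [('key',(5,170,150),(20,255,255),(146,194,170,225)),('bottle',(105,120,60),(125,255,255),(125,190,160,245)),('cap',(0,170,120),(4,255,255),(120,180,150,200)),('green',(45,120,80),(75,255,255),(170,210,205,280)),('can',(45,20,20),(95,255,255),(295,205,330,275)),('mallet',(22,120,120),(32,255,255),(250,180,320,210))]:
    print(nm,np.round(c(S0,lo,hi,b),1),np.round(c(S,lo,hi,b),1))
b=(427,226,456,246);print('top key',[np.round(c(i,(5,190,200),(24,255,255),b),1) for i in (T0,T)])
b=(430,245,465,270);print('top bottle',[np.round(c(i,(105,120,60),(125,255,255),b),1) for i in (T0,T)])
b=(275,235,350,275);print('top mallet',[np.round(c(i,(24,150,150),(32,255,255),b),1) for i in (T0,T)])
b=(280,145,335,186);print('plug',np.round(c(T,(15,90,90),(35,255,255),b),1),'red',np.round(c(T,(0,180,150),(6,255,255),b),1))
b=(315,200,400,270);print('plug',np.round(c(S,(15,90,90),(35,255,255),b),1))
"
```

```text
22.4 [ 0.3706 -0.0963  0.3267]
key [378.  157.4 208.4 195.  220. ] [365.  158.  207.9 194.  219. ]
bottle [293.  138.2 209.4 195.  244. ] [312.  138.4 209.1 195.  244. ]
cap [102.  135.7 189.3 185.  194. ] [101.  135.7 189.3 185.  194. ]
green [698.  186.3 238.9 215.  273. ] [702.  186.4 238.9 215.  273. ]
can [524.  313.8 250.3 236.  263. ] [528.  313.8 250.2 235.  263. ]<string>:7: RuntimeWarning: Mean of empty slice.
  ret = ret.dtype.type(ret / rcount)
Traceback (most recent call last):
ValueError: zero-size array to reduction operation minimum which has no identity
```

The key is seated upright at its original height, the other things are unchanged, and the plug is in the cup. Handing in.

```bash
python3 -c "
from station import r
print(r.finish_job())"
```

```text
the job is handed in; nothing more can be done
None
```

I handed the job in at about 22 s: the latch is turned to its stop, the brass cylinder is in the cup, and the key is back upright in its stand. The bottle, spray can and green look-alike measured unmoved, but I did not re-measure the mallet, lock body or key blanks, and no verdict was shown.

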